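# Check both springs of a tilting drill plate

### The job

Check both springs of the tilting drill plate by pressing with the fingertips: press the round pad down until the pointer lines up with the index tab on that side of the scale, without running clearly past it, keep it there for about a second, then let go so that the plate springs back level. After that do the same with the square pad and the tab on its side, and finish clear of the plate with it level again. Do not touch the pointer or shift the tabs, pick nothing up, and leave everything else on the bench where it is.

Things in the scene. Friction and masses are not known exactly. Their poses are not given: they have to be found in the camera images.
- fixture: fixed green base plate 220 x 340 x 12 mm of the tilt-plate fixture. Origin at the centre of its underside, on the bench; y runs from the square pad (-y) to the round pad (+y), x away from the robot to the scale (turned up to 0.3 rad about z). The aluminium plate, 115 x 310 x 10 mm with a wooden strip on its middle, rocks about a hinge along x, 70 mm above the bench at y = 0.
- tilt_plate (a joint): tilt of the plate in rad: 0 level, positive with the round-pad end down, negative with the square-pad end down, stops at +-0.28. The springs need 6.5 N m per rad (about 5 N on a pad at 0.1 rad, 10 N at 0.2); released, the plate is level again within a second.
- round_pad_top (a point): centre of the top face of the round steel pad, a disc 40 mm across and 10 mm high on the plate's +y end near its robot-side corner: 130 mm from the hinge axis, 30 mm to the robot's side of the plate's centre line, 85 mm above the bench when level. It sinks about 13 mm per 0.1 rad. Its z axis is the plate's normal.
- square_pad_top (a point): centre of the top face of the square steel pad, 38 x 38 mm and 10 mm high, on the plate's -y end, the mirror image of the round pad: 130 mm from the hinge axis, 30 mm to the robot's side, 85 mm above the bench when level.
- pointer: the dark steel pointer fixed to the plate, a thin upright bar on the side away from the robot (88 mm beyond the fixture's centre), 7 mm wide at its tip, which stands 280 mm above the bench. It swings with the plate and leans towards the end that is pressed. Origin on the hinge axis at the plate's centre.
- pointer_tip (a point): the pointer's tip, 210 mm from the hinge axis; it moves 21 mm sideways per 0.1 rad of tilt.
- round_tab (a joint): angle in rad of the index tab on the round pad's side of the white scale arc (0.10 to 0.19): the tilt_plate reading with the pointer in line with this tab. The tabs are dark steel riders 10 mm wide standing on the arc's upper rim, one on each side of the middle; they stay where set.
- round_tab_mark (a point): the point where the pointer's tip stands when it is in line with the round pad's tab: 210 mm from the hinge axis, in the pointer's plane, 12 mm beyond the tab.
- square_tab (a joint): angle in rad of the index tab on the square pad's side (-0.19 to -0.10): the tilt_plate reading at which the pointer is in line with it.
- square_tab_mark (a point): the point where the pointer's tip stands when it is in line with the square pad's tab.
- dowel: stub of round wooden dowel, 22 mm across, 30 mm tall, standing on the green base's front ledge between the two pads; origin at the centre of its underside. To be left alone.
- chuck_key: steel drill chuck key with a T handle, about 75 mm long, 18 mm thick, lying behind the fixture; origin under its handle end. To be left alone.
- tin: closed steel tin, 70 mm across, 70 mm tall; origin at the centre of its underside. To be left alone.
- offcut: wooden offcut 45 x 90 x 32 mm; origin at the centre of its underside. To be left alone.
- hammer: hammer lying on the bench beside the square-pad end; origin on its underside. To be left alone.
- screwdriver: screwdriver lying on the bench beside the round-pad end; origin on its underside. To be left alone.
- glue: white glue bottle, 54 mm across, 130 mm tall; origin at the centre of its underside. To be left alone.
- round_pad: the round pad itself; origin at the centre of its underside
- square_pad: the square pad itself; origin at the centre of its underside

How it is judged:
On the way, in this order (a step that is already met when the one before it is completed fails the run):
1. the round pad is pressed by the fingers with the pointer within 7.5 mm of the tab on that side, for 0.5 s (distance between pointer_tip and round_tab_mark below 0.0075 m and contact force between the fingers and round_pad above 0.5 N), for 0.5 s.
2. the pads are let go and the plate is level again (within 0.015 rad) (value of joint tilt_plate between -0.015 and 0.015 rad and contact force between the fingers and round_pad below 0.05 N and contact force between the fingers and square_pad below 0.05 N), for 0.2 s.
3. the square pad is pressed by the fingers with the pointer within 7.5 mm of the tab on that side, for 0.5 s (distance between pointer_tip and square_tab_mark below 0.0075 m and contact force between the fingers and square_pad above 0.5 N), for 0.5 s.
At the end, for the whole second after the job is handed in: The plate is level (within 0.015 rad) and at rest with both pads released; the tabs are where they were set (3 mm) and every other thing is within 20 mm of where it stood (all of step 2 and velocity of joint tilt_plate between -0.05 and 0.05 rad/s and distance of each of dowel, chuck_key, tin, offcut, hammer, screwdriver, glue from where it was at the start of the episode below 0.02 m and distance of each of round_tab_mark, square_tab_mark from where it was at the start of the episode below 0.003 m); the robot touches nothing.
It fails at once if the pointer runs more than 16 mm past a tab (y of pointer_tip in the frame of round_tab_mark above 0.016 m or y of pointer_tip in the frame of square_tab_mark below -0.016 m).
It fails at once if the robot touches the pointer (contact force between any of the fingers, the arm and pointer above 0.5 N).
It fails at once if an index tab is shifted by more than 3 mm (not (distance of round_tab_mark from where it was at the start of the episode below 0.003 m) or not (distance of square_tab_mark from where it was at the start of the episode below 0.003 m)).
It fails at once if a thing on the bench is moved or lifted by more than 20 mm (not (distance of dowel from where it was at the start of the episode below 0.02 m) or not (distance of chuck_key from where it was at the start of the episode below 0.02 m) or not (distance of tin from where it was at the start of the episode below 0.02 m) or not (distance of offcut from where it was at the start of the episode below 0.02 m) or not (distance of hammer from where it was at the start of the episode below 0.02 m) or not (distance of screwdriver from where it was at the start of the episode below 0.02 m) or not (distance of glue from where it was at the start of the episode below 0.02 m)).
It also fails if it takes over 48 s, if anything falls off the work surface, if the arm or the gripper's body presses on something with over 40 N, if the wrist force passes 120 N, or if a joint passes its speed limit or range.

### The arm

A 7-joint arm with a two-finger parallel gripper is mounted at the origin on the work surface. World frame = base frame: x ahead of the robot, y to its left, z up, the work surface at z = 0. Lengths are in m, angles in rad, forces in N, time in s.
With the tool pointing down it reaches from about 0.35 to 0.9 m from the base axis. Payload 8.1 kg.
Tool frame: the origin (TCP) lies between the finger pads; the fingertips stand ahead of it and the grasp point (between the pads) is the TCP (arm.nose_length is the z of the fingertips in the tool frame, in m); z points along the fingers, y is the line along which they close (so a half turn about z gives the same grasp; the last joint's range is limited). The gripper opens to 92 mm and grips with 3 to 60 N. Pads are 19 mm wide; open, the fingers measure 130 mm over their backs; the gripper's body (75 mm by 190 mm) begins 47 mm behind the grasp point.
Start: joints at [-1.337, 0.434, 0.025, 1.573, -0.012, 1.134, -0.075], TCP at [0.207, 0.59, 0.246] pointing down, gripper open.
Joint ranges: [-2.62, 2.62], [-0.44, 2.09], [-1.27, 1.32], [0.08, 2.57], [-1.32, 4.46], [0.12, 2], [-2.74, 2.74]. Speed limits (rad/s): [2.22, 2.22, 3.01, 3.01, 3.14, 3.14, 3.14].

### API

Orientations are given as a rotation vector (axis times angle).
In Python, from cell import sensors, optics, arm gives the robot as it stands.
- The arm moves only by the tool arm_command, never from a script. Its argument "deltas" is one flat list of numbers, 7 for each row, row after row: the turn, a rotation vector about the world's x, y, z as a fraction of full scale, then the shift along the world's x, y, z as a fraction of full scale, then the finger opening in mm, from 0 to 91.8. In form: [wx, wy, wz, dx, dy, dz, fingers, wx, wy, wz, dx, dy, dz, fingers, ...]. A call has 1 to 20 rows; each row is the pose to reach, as a shift and turn from the pose commanded when the call began; what a row does not reach only later rows make up. Full scale, the value 1, is 1 m for a shift and 90 degrees for a turn. A row lasts 1/10 s, in which the tool goes at most 50 mm and 8.59 degrees, less where a joint would pass 70% of its speed; a pose out of reach is approached as far as the arm can. A call with a number of a shift or a turn outside -1 to 1 is refused whole. A call with a gripper value outside its range is refused whole. The fingers move at their own pace and stop on an object; "force" is the grip in N (left out, the last holds). Time passes only in rows, so rows that repeat a pose let the fingers close. It gives the time, the measured TCP pose, the force, the opening and the grip force at its end, in the units of the state.
- sensors.observe(): the state, without advancing time (a new reading comes with each control period).
- optics.get_image(name): name is "scene" or "top"; returns the picture (400x640x3 uint8, blue, green, red); there is no depth.
- optics.calibration(name): a dict with "camera_matrix" (3x3 intrinsics, pixels), "rvec" (rotation vector, rad) and "tvec" (3), from world to camera coordinates, as OpenCV has them. Camera axes: x right, y down, z forward; pixel columns grow to the right and rows downward; lengths in m; the calibration is good to about 2 mm. A picture is of the moment at which its call begins. calibration takes no time and is no camera call.
- arm.sign_off(): hands the job in; it is judged then, once.
The state is a dict: "clock": time; "joints": joint angles; "dq": joint speeds; "joint_efforts": joint torques, N m; "position": TCP position; "ee_rot": TCP orientation; "force": force on the tool from outside, world axes, zero at the start; "ft_torque": the same for the moment, N m; "width": opening from 0.0 (shut) to 1.0 (fully open); "gripper_force": force on a finger pad.
Only numpy, scipy, OpenCV 4.12 (cv2) and the standard library are available. Lean on these libraries where they do the work, as an engineer would, in place of code of your own. Each camera call takes 0.05 s, during which the arm holds its last target. There are 200 camera calls.

## Working session

There is one attempt and no reset: what is moved stays moved. The work goes in short steps, Python scripts to look and compute and a tool call to move; the robot and the scene stay as the last step left them, time stands still between calls to the robot, and variables do not carry over. Pictures are saved under pics/ and viewed, at most 10 in all, crops included, and the job is handed in when it is done.

Besides the shell and the picture viewer there is one more tool, called as name(argument=value, ...) on one line, values as JSON. arm_command: Moves the arm, as the interface text tells. Its arguments: {"type":"object","properties":{"deltas":{"type":"array","items":{"type":"number"}},"force":{"type":"number"}},"required":["deltas"]}

```bash
mkdir -p pics; python3 - <<'E'
from cell import sensors, optics, arm
import cv2
for n in("scene","top"):
    cv2.imwrite(f"pics/{n}0.png",optics.get_image(n)); c=optics.calibration(n); print(n,c)
s=sensors.observe();print(s,arm.nose_length)
E
```

```text
scene {'camera_matrix': array([[465.37632718,   0.        , 319.95393698],
       [  0.        , 465.37632718, 200.30613611],
       [  0.        ,   0.        ,   1.        ]]), 'rvec': array([ 2.2930125 ,  1.06777917, -0.34450631]), 'tvec': array([-0.4423769 , -0.27614783,  1.36412144])}
top {'camera_matrix': array([[517.74433873,   0.        , 316.30235586],
       [  0.        , 517.74433873, 205.38850222],
       [  0.        ,   0.        ,   1.        ]]), 'rvec': array([ 2.15552581, -2.13403182,  0.16834017]), 'tvec': array([0.03007732, 0.67197409, 1.33003575])}
{'clock': 0.1, 'joints': array([-1.33662354,  0.43511865,  0.02496465,  1.57398687, -0.01158916,
        1.1339939 , -0.07511069]), 'dq': array([-0.00011886, -0.00205692,  0.00082111, -0.00322164,  0.00053404,
        0.00097953, -0.00229777]), 'joint_efforts': array([ 3.37850463e-03, -6.69118023e+01,  9.88117866e-01, -3.15147507e+01,
       -6.04830589e-02,  3.73361260e-02,  4.45786623e-05]), 'position': array([0.20643317, 0.5894788 , 0.2450523 ]), 'ee_rot': array([-5.26592430e-01, -3.09704330e+00,  2.13368438e-03]), 'force': array([-0.30391994,  0.56147781,  0.46049633]), 'ft_torque': array([ 0.00441039,  0.00934546, -0.01930821]), 'gripper_force': 0.0, 'width': 0.9984226174221248} 0.019
```

View pics/scene0.png

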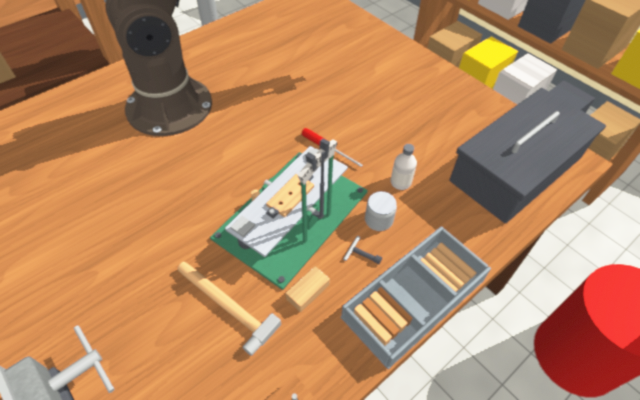

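View pics/top0.png

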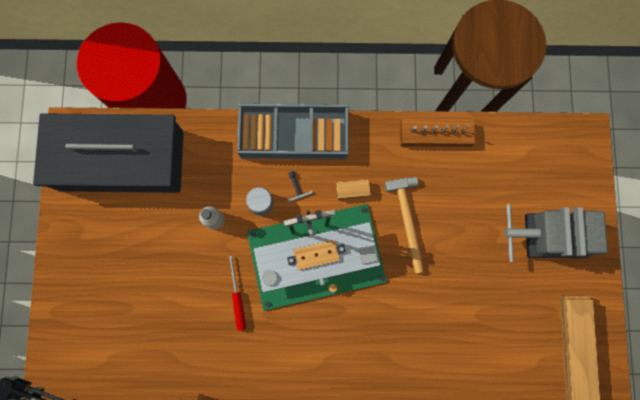

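The top view shows the green base at about (250–385, 205–310) px, with the round pad near (270,278) and the square pad near (368,255). In the scene view the pointer is near (323,180) and the scale is seen from behind. Next I'll measure the base and zoom in.

```bash
cat > h.py <<'E'
import numpy as np, cv2
from cell import sensors, optics, arm
def cam(n):
    c=optics.calibration(n); R=cv2.Rodrigues(c["rvec"])[0]; return c["camera_matrix"],R,c["tvec"].ravel()
def ray(n,uv):
    K,R,t=cam(n); return -R.T@t, R.T@np.linalg.inv(K)@np.array([*uv,1.])
def onz(n,uv,z):
    o,d=ray(n,uv); return o+d*(z-o[2])/d[2]
def proj(n,P):
    K,R,t=cam(n); return cv2.projectPoints(np.atleast_2d(P).astype(float),R,t,K,None)[0][:,0]
E
python3 - <<'E'
from h import *
im=cv2.imread("pics/top0.png"); h=cv2.cvtColor(im,cv2.COLOR_BGR2HSV)
m=cv2.inRange(h,(60,80,30),(95,255,255)); 
m[:200]=0;m[315:]=0;m[:,:240]=0;m[:,395:]=0
pts=cv2.findNonZero(m); r=cv2.minAreaRect(pts); b=cv2.boxPoints(r)
W=np.array([onz("top",p,.012) for p in b]); print(b,W,W.mean(0))
print([np.linalg.norm(W[i]-W[i-1]) for i in range(4)])
e=max([(np.linalg.norm(W[i]-W[i-1]),tuple(W[i]-W[i-1])) for i in range(4)])[1]
a=np.arctan2(e[1],e[0])-np.pi/2; a=(a+np.pi/2)%np.pi-np.pi/2; print("yaw",a)
c=W.mean(0)[:2];R=np.array([[np.cos(a),-np.sin(a)],[np.sin(a),np.cos(a)]])
for k,y in(("round",.13),("square",-.13)):
    p=np.r_[c+R@[-.03,y],.085]; print(k,p,proj("top",p),proj("scene",p))
for y in (0,): 
    p=np.r_[c+R@[.088,0],.28]; print("tip",p,proj("top",p),proj("scene",p))
A=cv2.resize(im[195:320,235:400],(792,600),interpolation=cv2.INTER_CUBIC);cv2.imwrite("pics/a.png",A)
s=cv2.imread("pics/scene0.png");cv2.imwrite("pics/b.png",cv2.resize(s[130:290,200:400],(750,600),interpolation=cv2.INTER_CUBIC))
E
```

```text
[[245.35956 231.22476]
 [367.47192 203.04495]
 [385.6236  281.70224]
 [263.51123 309.88205]] [[ 0.60447613  0.22896348  0.012     ]
 [ 0.68558098 -0.10384934  0.012     ]
 [ 0.47226553 -0.15146956  0.012     ]
 [ 0.39497285  0.17436221  0.012     ]] [0.53932387 0.0370017  0.012     ]
[np.float64(0.2165015548180315), np.float64(0.3425527275844663), np.float64(0.2185661660904024), np.float64(0.33487385719201795)]
yaw 0.23903589704725992
round [0.47939728 0.15620238 0.085     ] [[268.75048219 277.54016797]] [[314.84270895 154.10097928]]
square [ 0.54095646 -0.09640496  0.085     ] [[367.81534814 254.27555036]] [[243.87062546 224.97323382]]
tip [0.62482174 0.05783711 0.28      ] [[307.20192513 210.55662985]] [[324.39171266 152.06009357]]
```

View pics/a.png

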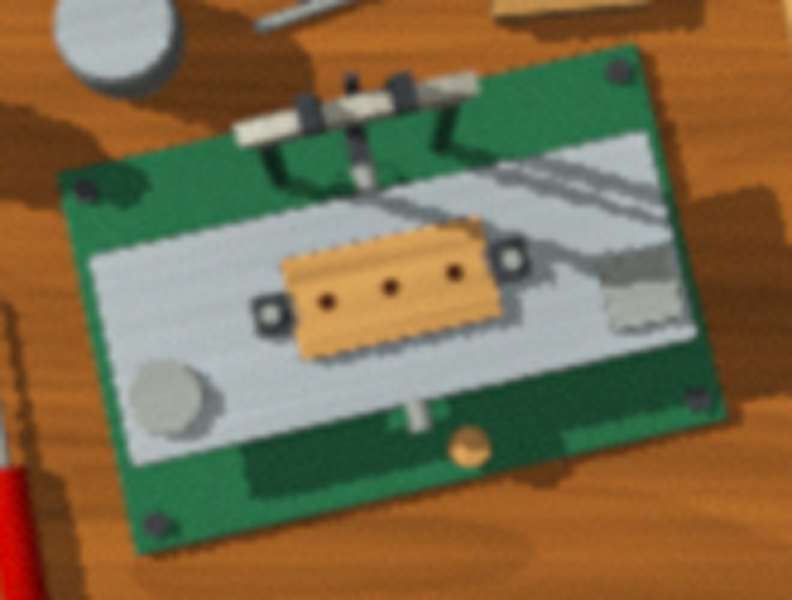

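View pics/b.png

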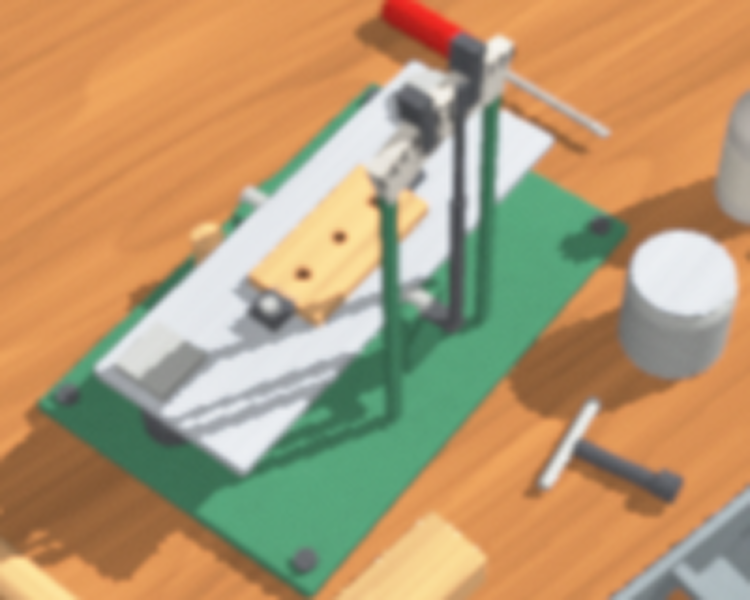

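Crop a shows the round tab at (308,112) and the square tab at (402,92). The pointer tip is at (351,80), the round pad at (166,398) and the square pad at (645,290). Crop b agrees: square tab (418,108), round tab (465,65). Now I'll work out the angles by casting rays onto the scale plane.

```bash
cat >> h.py <<'E'
yaw=.239; Rf=np.array([[np.cos(yaw),-np.sin(yaw),0],[np.sin(yaw),np.cos(yaw),0],[0,0,1]])
C=np.array([.5375,.0345,0])
def onx(n,uv,x):
    "ray onto fixture plane x -> fixture coords, lean angle"
    o,d=ray(n,uv); o=Rf.T@(o-C); d=Rf.T@d; p=o+d*(x-o[0])/d[0]; return p.round(4), round(float(np.arctan2(p[1],p[2]-.07)),4)
ca=lambda u,v:(235+u/4.8,195+v/4.8)
cb=lambda u,v:(200+u/3.75,130+v/3.75)
E
python3 - <<'E'
from h import *
for y in(.13,-.13):
    p=C+Rf@[-.03,y,.085]; print(p,proj("top",p))
print("obs",ca(166,398),ca(645,290), onz("top",ca(166,398),.085),onz("top",ca(645,290),.085))
print("tip",onx("top",ca(351,80),.088))
print("round",onx("top",ca(308,112),.076),"sq",onx("top",ca(402,92),.076))
print("scene round",onx("scene",cb(465,65),.076),"sq",onx("scene",cb(418,108),.076))
p=[C+Rf@[.076,.21*np.sin(t),.07+.21*np.cos(t)] for t in(.1,.15,.19,-.1,-.15,-.19)]
print((proj("top",p)-[235,195])*4.8,(proj("scene",p)-[200,130])*3.75)
E
```

```text
[0.47757769 0.15370284 0.085     ] [[269.71623387 278.27158726]]
[ 0.5391278  -0.09890671  0.085     ] [[368.79418186 255.00018138]]
obs (269.5833333333333, 277.9166666666667) (369.375, 255.41666666666669) [0.47846881 0.15406163 0.085     ] [ 0.53807756 -0.10039093  0.085     ]
tip (array([0.088 , 0.0005, 0.2763]), 0.0024)
round (array([0.076 , 0.0232, 0.2913]), 0.1046) sq (array([ 0.076 , -0.0209,  0.2854]), -0.0965)
scene round (array([0.076 , 0.021 , 0.2678]), 0.106) sq (array([ 0.076 , -0.0197,  0.2709]), -0.0976)
[[313.51578481 114.26833028]
 [291.57070736 119.70449671]
 [274.18835613 124.11895319]
 [402.07046702  93.83408834]
 [423.97659668  89.15065504]
 [441.31753427  85.55129458]] [[465.27965787  49.98445457]
 [477.02157627  40.02393821]
 [486.21908108  32.72440436]
 [416.38586394  98.6683714 ]
 [403.90720407 112.88587277]
 [393.91844515 124.79030995]]
```

arm_command(deltas=[0,0,0.366,0.12,-0.2,0,0,0,0,0.366,0.27,-0.436,0,0,0,0,0.366,0.27,-0.436,0,0,0,0,0.366,0.27,-0.436,0,0,0,0,0.366,0.27,-0.436,0,0,0,0,0.366,0.27,-0.436,0,0,0,0,0.366,0.27,-0.436,0,0,0,0,0.366,0.27,-0.436,0,0,0,0,0.366,0.27,-0.436,0,0,0,0,0.366,0.27,-0.436,0,0,0,0,0.366,0.27,-0.436,0,0,0,0,0.366,0.27,-0.436,0,0,0,0,0.366,0.27,-0.436,0,0,0,0,0.366,0.27,-0.436,0,0,0,0,0.366,0.27,-0.436,0,0,0,0,0.366,0.27,-0.436,0,0])

```text
clock: 1.7
position: [0.4761, 0.1549, 0.2457]
ee_rot: [0.376, -3.119, -0.0]
force: [0.4, -0.2, -0.6]
width: 0.007
gripper_force: 0.0
```

Tabs come out at about +0.106 and −0.098 rad. The tip cross-checks at 0 and 276 mm. Next I'll descend slowly to touch and press part way.

arm_command(deltas=[0,0,0,0.002,-0.001,-0.04,0,0,0,0,0.002,-0.001,-0.08,0,0,0,0,0.002,-0.001,-0.115,0,0,0,0,0.002,-0.001,-0.13,0,0,0,0,0.002,-0.001,-0.136,0,0,0,0,0.002,-0.001,-0.141,0,0,0,0,0.002,-0.001,-0.144,0,0,0,0,0.002,-0.001,-0.147,0,0,0,0,0.002,-0.001,-0.149,0,0,0,0,0.002,-0.001,-0.151,0,0,0,0,0.002,-0.001,-0.151,0,0,0,0,0.002,-0.001,-0.151,0])

```text
clock: 2.9
position: [0.479, 0.1534, 0.0951]
ee_rot: [-0.373, 3.118, 0.001]
force: [0.3, 3.5, 3.9]
width: 0.001
gripper_force: 2.1
```

```bash
python3 - <<'E'
from h import *
A=optics.get_image("top");B=optics.get_image("scene")
cv2.imwrite("pics/t1.png",A);cv2.imwrite("pics/s1.png",B)
cv2.imwrite("pics/c.png",np.hstack([cv2.resize(A[200:250,280:340],(400,333),interpolation=2),cv2.resize(B[130:180,290:350],(400,333),interpolation=2)]))
print(sensors.observe()["position"],sensors.observe()["force"])
E
```

```text
[0.47903917 0.15324898 0.09507976] [0.29253996 3.07778156 3.68296142]
```

View pics/c.png

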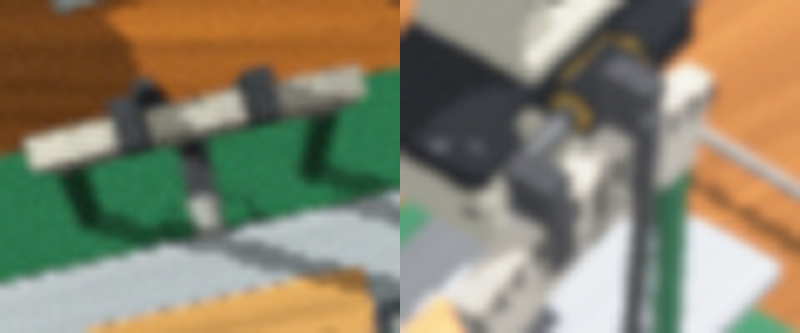

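The left half shows the pointer tip at (148,92), just behind and right of the round tab (130,122). The plate is tilted but not yet in line.

```bash
python3 - <<'E'
from h import *
cc=lambda u,v:(280+u*.15,200+v*.15)
print(onx("top",cc(148,92),.088),onx("top",cc(130,122),.076),onx("top",cc(258,95),.076))
E
```

```text
(array([0.088 , 0.0143, 0.2641]), 0.0734) (array([0.076 , 0.0225, 0.2905]), 0.1017) (array([ 0.076 , -0.0208,  0.2842]), -0.0966)
```

Tilt is about 0.073 and the target about 0.104, so it needs roughly 4 mm more.

arm_command(deltas=[0,0,0,0,0,-0.002,0,0,0,0,0,0,-0.004,0,0,0,0,0,0,-0.004,0,0,0,0,0,0,-0.004,0,0,0,0,0,0,-0.004,0,0,0,0,0,0,-0.004,0,0,0,0,0,0,-0.004,0,0,0,0,0,0,-0.004,0,0,0,0,0,0,-0.004,0,0,0,0,0,0,-0.004,0,0,0,0,0,0,-0.004,0,0,0,0,0,0,-0.004,0,0,0,0,0,0,-0.004,0])

```text
clock: 4.3
position: [0.479, 0.1533, 0.0911]
ee_rot: [-0.373, 3.118, 0.001]
force: [-0.3, 5.3, 5.5]
width: 0.006
gripper_force: 2.9
```

```bash
python3 - <<'E'
from h import *
A=optics.get_image("top");B=optics.get_image("scene")
cv2.imwrite("pics/c2.png",np.hstack([cv2.resize(A[200:250,280:340],(400,333),interpolation=2),cv2.resize(B[130:180,290:350],(400,333),interpolation=2)]))
E
```

```text
(no output)
```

View pics/c2.png

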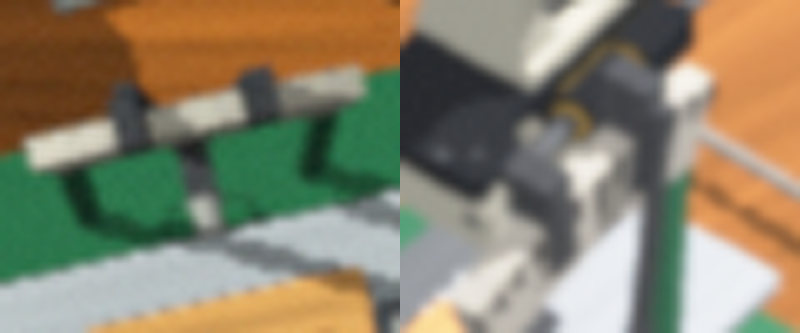

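The pointer tip (126,88) is now in line with the round tab in both views and has been held for over 1 s. Next: release, rise and cross to the square pad.

arm_command(deltas=[0,0,0,0,0,0.006,0,0,0,0,0,0,0.014,0,0,0,0,0,0,0.03,0,0,0,0,0,0,0.07,0,0,0,0,0,0,0.11,0,0,0,0,0,0,0.11,0,0,0,0,0,0,0.11,0,0,0,0,0,0,0.11,0,0,0,0,0,0,0.11,0,0,0,0,0.01,-0.04,0.11,0,0,0,0,0.02,-0.08,0.11,0,0,0,0,0.03,-0.12,0.11,0,0,0,0,0.04,-0.16,0.11,0,0,0,0,0.05,-0.2,0.11,0,0,0,0,0.06,-0.24,0.11,0,0,0,0,0.0605,-0.2535,0.11,0,0,0,0,0.0605,-0.2535,0.11,0,0,0,0,0.0605,-0.2535,0.11,0])

```text
clock: 6.2
position: [0.5385, -0.0995, 0.1999]
ee_rot: [0.373, -3.118, -0.002]
force: [0.2, 0.1, 0.4]
width: 0.006
gripper_force: 0.0
```

```bash
python3 - <<'E'
from h import *
A=optics.get_image("top");B=optics.get_image("scene")
cv2.imwrite("pics/c3.png",np.hstack([cv2.resize(A[195:285,280:390],(400,327),interpolation=2),cv2.resize(B[130:260,220:380],(400,327),interpolation=2)]))
print(sensors.observe()["position"],sensors.observe()["force"])
E
```

```text
[ 0.53878635 -0.09853239  0.20030473] [ 0.06360294  0.09393707 -0.51655401]
```

View pics/c3.png

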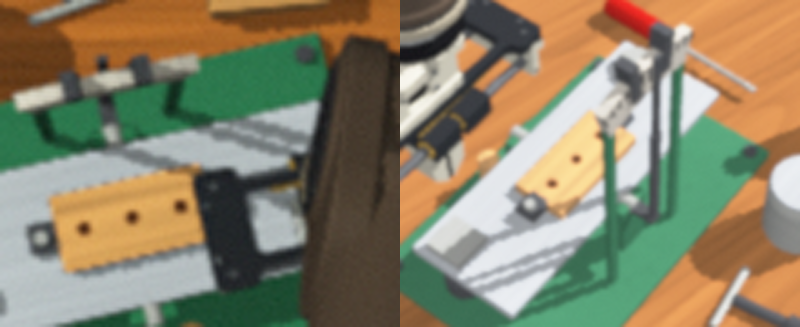

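Plate is level again, with the pointer (103,62) midway between the tabs and the gripper above the square pad. Pressing to the mirrored depth, TCP z about 0.0915.

arm_command(deltas=[0,0,0,0,0,-0.04,0,0,0,0,0,0,-0.07,0,0,0,0,0,0,-0.085,0,0,0,0,0,0,-0.091,0,0,0,0,0,0,-0.096,0,0,0,0,0,0,-0.099,0,0,0,0,0,0,-0.102,0,0,0,0,0,0,-0.104,0,0,0,0,0,0,-0.106,0,0,0,0,0,0,-0.108,0,0,0,0,0,0,-0.108,0,0,0,0,0,0,-0.108,0,0,0,0,0,0,-0.108,0,0,0,0,0,0,-0.108,0])

```text
clock: 7.7
position: [0.5396, -0.1005, 0.093]
ee_rot: [-0.373, 3.118, -0.0]
force: [1.8, 3.0, 4.1]
width: 0.004
gripper_force: 2.2
```

```bash
python3 - <<'E'
from h import *
A=optics.get_image("top");B=optics.get_image("scene")
cv2.imwrite("pics/c4.png",np.hstack([cv2.resize(A[200:250,280:340],(400,333),interpolation=2),cv2.resize(B[130:180,290:350],(400,333),interpolation=2)]))
E
```

```text
(no output)
```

View pics/c4.png

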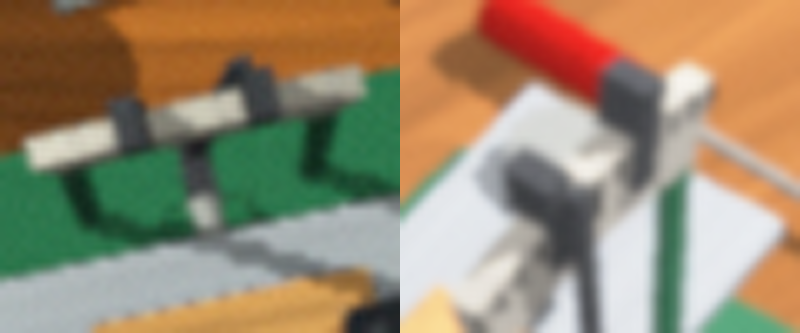

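The tip is at (240,70), about 5 mm short of the square tab (258,95). It needs 3 mm more.

arm_command(deltas=[0,0,0,0,0,-0.0015,0,0,0,0,0,0,-0.003,0,0,0,0,0,0,-0.003,0,0,0,0,0,0,-0.003,0,0,0,0,0,0,-0.003,0,0,0,0,0,0,-0.003,0,0,0,0,0,0,-0.003,0,0,0,0,0,0,-0.003,0,0,0,0,0,0,-0.003,0,0,0,0,0,0,-0.003,0,0,0,0,0,0,-0.003,0,0,0,0,0,0,-0.003,0,0,0,0,0,0,-0.003,0])

```text
clock: 9.1
position: [0.5396, -0.1006, 0.09]
ee_rot: [-0.373, 3.118, -0.0]
force: [2.4, 2.2, 5.0]
width: 0.003
gripper_force: 2.7
```

```bash
python3 - <<'E'
from h import *
A=optics.get_image("top");B=optics.get_image("scene")
cv2.imwrite("pics/c5.png",np.hstack([cv2.resize(A[200:250,280:340],(400,333),interpolation=2),cv2.resize(B[130:180,290:350],(400,333),interpolation=2)]))
E
```

```text
(no output)
```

View pics/c5.png

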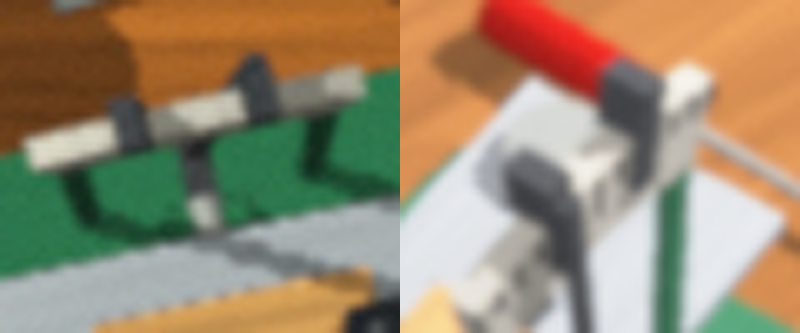

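The tip (255,60) is now in line with the square tab and has been held for over 1 s. Releasing and backing clear.

arm_command(deltas=[0,0,0,0,0,0.006,0,0,0,0,0,0,0.014,0,0,0,0,0,0,0.03,0,0,0,0,0,0,0.07,0,0,0,0,0,0,0.11,0,0,0,0,0,0,0.14,0,0,0,0,0,0,0.14,0,0,0,0,0,0,0.14,0,0,0,0,0,0,0.14,0,0,0,0,0,0,0.14,0,0,0,0,0,0,0.14,0,0,0,0,0,0,0.14,0,0,0,0,0,0,0.14,0,0,0,0,0,0,0.14,0,0,0,0,0,0,0.14,0,0,0,0,0,0,0.14,0,0,0,0,0,0,0.14,0,0,0,0,0,0,0.14,0])

```text
clock: 11.0
position: [0.5391, -0.1006, 0.2298]
ee_rot: [-0.373, 3.119, 0.0]
force: [0.7, 0.2, -0.6]
width: -0.0
gripper_force: 0.0
```

```bash
python3 - <<'E'
from h import *
A=optics.get_image("top");B=optics.get_image("scene")
cv2.imwrite("pics/c6.png",np.hstack([cv2.resize(A[195:285,280:390],(400,327),interpolation=2),cv2.resize(B[130:260,220:380],(400,327),interpolation=2)]))
E
```

```text
(no output)
```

View pics/c6.png

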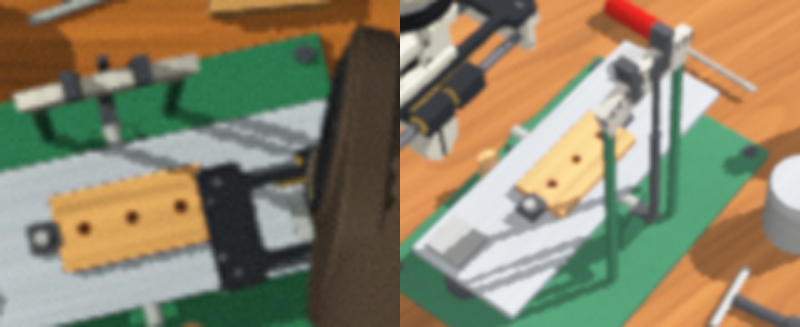

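The pointer is back at the middle (103,62), the plate is level and the arm is clear.

```bash
python3 -c "
from cell import arm
print(arm.sign_off())"
```

```text
the job is handed in; nothing more can be done
None
```

I pressed the round pad and then the square pad to their tabs, holding each for over a second. The plate sprang back level both times, and I handed the job in with the arm clear; no verdict was returned.

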